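# Prop the sprung hatch and fetch the knob

## Robot

A 7-joint arm with a two-finger parallel gripper is mounted at the origin on a cart in front of the work surface, level with it; the furniture and walls round the work are solid. World frame = base frame: x ahead of the robot, y to its left, z up, the work surface at z = 0. Lengths are in m, angles in rad, forces in N, time in s.
With the tool pointing down it reaches from about 0.425 to 0.925 m from the base axis. Payload 6.8 kg.
Tool frame: the origin (TCP) lies on the centre line of the jaws, within the pads' length; the fingertips stand 14 mm ahead of it and the grasp point (between the pads) lies 5 mm behind it (r.tips_ahead is the distance from the TCP to the fingertips, in m); z points along the fingers, y is the line along which they close (so a half turn about z gives the same grasp; the last joint's range is limited). The gripper opens to 85 mm and grips with 20 to 120 N. Pads are 22 mm wide; open, the fingers measure 114 mm over their backs; the gripper's body (76 mm by 85 mm) begins 54 mm behind the grasp point. The pads swing forward as they close: fully open they stand 13 mm farther back than shut.
Start: joints at [-1.323, 0.477, 0.022, 1.555, -0.011, 1.109, -0.083], TCP at [0.235, 0.633, 0.245] pointing down, gripper open.
Joint ranges: [-2.96, 2.96], [-0.34, 2.1], [-1.41, 1.46], [0.24, 2.44], [-1.37, 4.51], [0.17, 1.92], [-2.96, 2.96]. Speed limits (rad/s): [2.39, 2.39, 3.14, 3.14, 3.14, 3.14, 3.14].

## Interface

Orientations are given as a rotation vector (axis times angle).
In Python, from bench import r, eyes gives the robot as it stands.
- The arm moves only by the tool step_arm, never from a script. Its argument "rows" is a list of rows, each a list of 6 numbers: the shift along the world's x, y, z in units of 60 cm (1.0 is 60 cm), then the turn, a rotation vector about the world's x, y, z in units of pi rad (1.0 is pi rad). In form: [[x, y, z, rx, ry, rz], ...]. A call has 1 to 5 rows; each row is the pose to reach, as a shift and turn from the pose commanded when the call began, turning the shorter way round; what a row does not reach only later rows make up. A row lasts 1/12 s, in which the tool goes at most 41.7 mm and 7.16 degrees, less where a joint would pass 70% of its speed; a pose out of reach is approached as far as the arm can. A call with a number of a shift or a turn outside -1 to 1 is refused whole. A call with a gripper value outside its range is refused whole. "jaw" is the closure, from 0 (fully open) to 1 (shut), set as the call begins (left out, the last holds). The fingers move at their own pace and stop on an object; "squeeze" is the grip in N (left out, the last holds). Time passes only in rows, so rows that repeat a pose let the fingers close. It gives the time, the measured TCP pose, the force, the opening and the grip force at its end, in the units of the state.
- r.get_obs(): the state, without advancing time (a new reading comes with each control period).
- eyes.grab_frame(name): name is "side" or "top" or "wrist"; returns the picture (420x560x3 uint8, red, green, blue); there is no depth.
- eyes.camera_info(name): a dict with "mtx" (3x3 intrinsics, pixels), "k1" (the pictures are not rectified: a ray, as slopes to the right and down, at radius r is drawn at 1 + k1 r^2 times it, then the intrinsics apply), "extrinsics" (4x4, takes a point from camera to world coordinates); the wrist camera has in their place "tool_from_camera" (4x4, takes a point from camera to tool coordinates, whose origin is the TCP and whose axes are the flange's). Camera axes: x right, y down, z forward; pixel columns grow to the right and rows downward; lengths in m; the calibration is good to about 2 mm. A picture is of the moment at which its call begins: read the wrist's pose just before it. camera_info takes no time and is no camera call.
- r.hand_in(): hands the job in; it is judged then, once.
The state is a dict: "clock": time; "joints": joint angles; "qvel": joint speeds; "tau": joint torques, N m; "tcp_pos": TCP position; "orientation": TCP orientation; "contact_force": force on the tool from outside, world axes, zero at the start; "moment": the same for the moment, N m; "grip_width": finger opening in m; "gripper_force": force on a finger pad.
Only numpy, scipy, OpenCV 4.12 (cv2) and the standard library are available. Lean on these libraries where they do the work, as an engineer would, in place of code of your own. Each camera call takes 0.05 s, during which the arm holds its last target. There are 200 camera calls.

## Task

Prop the spring-closing hatch of the blue box open with the loose short, thick stop bar: push the hatch's orange lip back, lay the bar on the strip beside the well so that it stays clamped lengthwise between the steel stop and the lip, and let go. Then take the black knob out of the well and set it upright in the green tray, leaving the hatch propped.

Things in the scene. Friction and masses are not known exactly. Their poses are not given: they have to be found in the camera images.
- hatch_box: Blue box 300 x 189 mm, fixed, flat deck 42 mm above the worktop. Origin: at worktop level under the centre of the well. +x: the way the hatch opens (away from the robot); +y: the side of the prop strip (left). Well: opening in the deck, x -50 to 50, y -62 to 62 mm, floor 12 mm above the origin. Behind it (x > 72) rails and a spring cylinder rise 27 mm above the deck.
- prop_seat (a point): On the deck, where the underside centre of the clamped bar belongs; axes as the box's. Lies on the middle line of the prop strip: plain deck 46 mm wide between the well and the box's left edge. The steel stop, 40 mm wide and 10 mm above the deck, stands at the strip's near end, its face 65 mm from here towards -x. Bar held at mid-length with its underside 16 mm over the deck clears the stop.
- hatch (a joint): Opening of the hatch along the box's +x, m: 0 shut over the well, 0.122 end stop. Clear plate, 4 mm thick, on the deck. A spring shuts it with 4 to 5 N, plus damping of 25 N per m/s. 0.100 when the 130 mm bar is clamped between stop and lip; the well is then open from x = -50 to 40 mm. Pushing it to about 0.11 leaves room to lower the bar; on release the spring closes up the rest.
- hatch_lip (a point): On the front face of the hatch's upright orange lip, above the prop strip's middle line, at deck height; moves with the hatch, axes as the box's. The face is flat, looks to -x at the stop, and rises 36 mm above the deck; the lip is 8 mm thick and runs right across well and strip. The held bar's end can push it. Shut, it is 35 mm to the -x side of prop_seat; bar clamped, 65 mm to the +x side.
- stop_bar_short: The prop: short thick cream plastic bar, 130 mm long, 20 wide, 14 high, 40 g, lying loose and flat on the worktop at the robot's left. Origin: centre of its underside; long axis y, z up. Pinch it across its 20 mm width at mid-length. Not the longer, thinner cream bar (165 x 14 mm) beside it, which is too long to fit, nor the bars fixed on the speckled plate.
- knob: The part to fetch: round black knob, 40 mm across, 26 mm high, 30 g, standing on the floor of the well within 25 mm of its centre, seen through the clear hatch. Origin: centre of its underside; z up along its axis.
- green_tray: Green open tray, 116 (x) by 106 mm (y) outside, walls 4 mm thick and 18 mm high, floor 4 mm thick, fixed on the worktop at the robot's right. Origin: centre of its underside, z up.

How it is judged:
On the way:
1. the hatch is propped by the short bar, which has been let go, with the knob still in the well (value of joint hatch between 0.092 and 0.108 m and x of stop_bar_short in the frame of prop_seat between -0.01 and 0.01 m and y of stop_bar_short in the frame of prop_seat between -0.02 and 0.02 m and z of stop_bar_short in the frame of prop_seat below 0.01 m and angle between the y axis of stop_bar_short and the x axis of hatch_box, either way round below 0.2 rad and contact force between the fingers and stop_bar_short below 0.1 N and z of knob in the frame of hatch_box below 0.03 m and horizontal distance between knob and hatch_box below 0.07 m), for 0.3 s.
At the end, for the whole second after the job is handed in: The knob stands upright (to 11 degrees), still, on the green tray's floor. The short bar lies still on the prop strip, within 10 mm lengthwise and 20 mm sideways of its place between stop and lip and 11 degrees of the box's x axis. The hatch reads 0.092 to 0.108 m (value of joint hatch between 0.092 and 0.108 m and x of stop_bar_short in the frame of prop_seat between -0.01 and 0.01 m and y of stop_bar_short in the frame of prop_seat between -0.02 and 0.02 m and z of stop_bar_short in the frame of prop_seat below 0.01 m and angle between the y axis of stop_bar_short and the x axis of hatch_box, either way round below 0.2 rad and x of knob in the frame of green_tray between -0.04 and 0.04 m and y of knob in the frame of green_tray between -0.035 and 0.035 m and z of knob in the frame of green_tray between 0 and 0.012 m and angle between knob's own z axis and vertical below 0.2 rad and linear speed of each of knob, stop_bar_short below 0.02 m/s); the robot touches nothing.
It also fails if it takes over 48 s, if anything falls off the work surface, if the arm or the gripper's body presses on something with over 40 N, if the wrist force passes 120 N, or if a joint passes its speed limit or range.

## Working session

There is one attempt and no reset: what is moved stays moved. The work goes in short steps, Python scripts to look and compute and a tool call to move; the robot and the scene stay as the last step left them, time stands still between calls to the robot, and variables do not carry over. Pictures are saved under pics/ and viewed, at most 11 in all, crops included, and the job is handed in when it is done.

Besides the shell and the picture viewer there is one more tool, called after ">>>" as name(argument=value, ...), one argument or row to a line, values as JSON. step_arm: Moves the arm, as the interface text tells. Shifts and turns lie within -1 to 1; 1 stands for 60 cm of shift or pi rad of turn. Its arguments: {"type":"object","properties":{"rows":{"type":"array"},"jaw":{"type":"number"},"squeeze":{"type":"number"}},"required":["rows"]}

```bash
mkdir -p pics; cat > h.py <<'E'
import numpy as np, cv2
from bench import r, eyes
from scipy.spatial.transform import Rotation as R
def save(n,f):
    im=eyes.grab_frame(n); cv2.imwrite(f,im[...,::-1]); return im
def cam(n):
    c=eyes.camera_info(n)
    if 'extrinsics' in c: T=np.array(c['extrinsics'])
    else:
        o=r.get_obs(); W=np.eye(4); W[:3,:3]=R.from_rotvec(o['orientation']).as_matrix(); W[:3,3]=o['tcp_pos']
        T=W@np.array(c['tool_from_camera'])
    return np.array(c['mtx']),c['k1'],T
def px2w(n,uv,z,C=None):
    K,k,T=C or cam(n)
    out=[]
    for (u,v),zz in zip(uv,np.broadcast_to(z,len(uv))):
        d=np.array([(u-K[0,2])/K[0,0],(v-K[1,2])/K[1,1]]);s=d.copy()
        for _ in range(30): s=d/(1+k*(s@s))
        w=T[:3,:3]@np.r_[s,1]; out.append(T[:3,3]+w*(zz-T[2,3])/w[2])
    return np.array(out)
def w2px(n,P,C=None):
    K,k,T=C or cam(n)
    q=(np.atleast_2d(P)-T[:3,3])@T[:3,:3]; s=q[:,:2]/q[:,2:]; s=s*(1+k*(s**2).sum(1,keepdims=True))
    return s*[K[0,0],K[1,1]]+K[:2,2]
E
python3 - <<'E'
from h import *
a=save('top','pics/top.png');save('side','pics/side.png')
print(r.get_obs(),r.tips_ahead)
for n in('top','side','wrist'):print(eyes.camera_info(n))
E
```

```text
{'clock': 0.1, 'joints': array([-1.32311086,  0.47774743,  0.02232356,  1.55635019, -0.01149682,
        1.10928523, -0.08307412]), 'qvel': array([ 0.00105698, -0.00268995,  0.00061186, -0.00325077, -0.00031001,
        0.00113545,  0.00084915]), 'tau': array([ 4.08251683e-03, -5.97764289e+01,  1.61331754e+00, -2.81956297e+01,
        1.27373741e-02,  5.10539277e-03,  4.66857409e-05]), 'tcp_pos': array([0.23494197, 0.63225121, 0.24440344]), 'orientation': array([-5.55792166e-01, -3.09185469e+00,  2.59573674e-03]), 'contact_force': array([ 0.2108998 ,  0.29875176, -0.67907166]), 'moment': array([-0.01604157,  0.01726389, -0.05222728]), 'gripper_force': 0.0, 'grip_width': 0.08559175367579532} 0.014
{'mtx': array([[517.72293144,   0.        , 280.0950193 ],
       [  0.        , 517.72293144, 205.04691363],
       [  0.        ,   0.        ,   1.        ]]), 'k1': -0.16961971323568972, 'extrinsics': array([[-2.64388849e-02, -9.82398664e-01,  1.84915791e-01,
         3.05863989e-01],
       [-9.99633231e-01,  2.70673028e-02,  8.74420199e-04,
         8.11840431e-02],
       [-5.86420093
[... 457 characters left out ...]
81379148,  0.78243134],
       [ 0.00484579, -0.82332076, -0.56755568,  0.56302633],
       [ 0.        ,  0.        ,  0.        ,  1.        ]])}
{'mtx': array([[323.83830895,   0.        , 284.78855903],
       [  0.        , 323.83830895, 208.9560082 ],
       [  0.        ,   0.        ,   1.        ]]), 'k1': -0.01270403324939357, 'tool_from_camera': array([[-1.61233618e-03, -9.61106805e-01, -2.76172245e-01,
         6.92310183e-02],
       [ 9.99998641e-01, -1.45470793e-03, -7.75618476e-04,
        -1.56968967e-04],
       [ 3.43702239e-04, -2.76173120e-01,  9.61107845e-01,
        -1.28175626e-01],
       [ 0.00000000e+00,  0.00000000e+00,  0.00000000e+00,
         1.00000000e+00]])}
```

View pics/top.png

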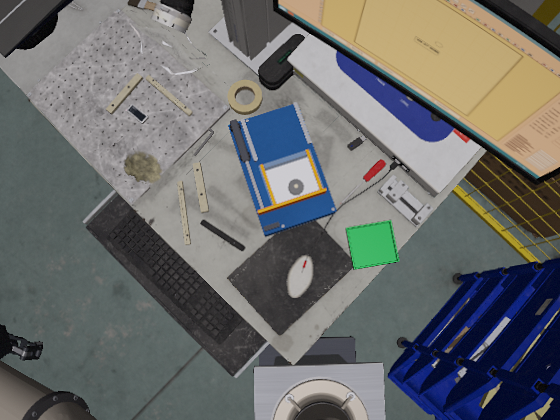

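View pics/side.png

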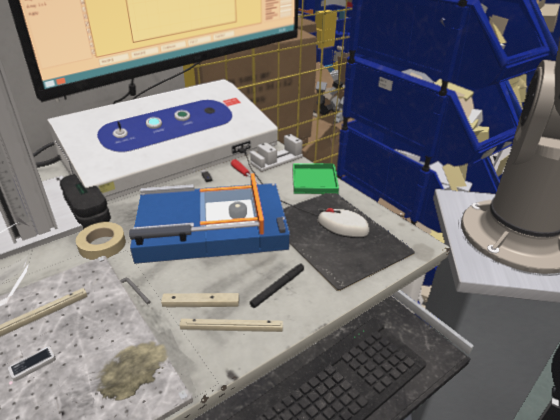

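The top view shows the box around (285,170), the short thick bar around (200,187), the long bar at (184,212) and the tray at (372,245). I'll enlarge it.

```bash
python3 - <<'E'
import cv2
a=cv2.imread('pics/top.png')
cv2.imwrite('pics/topc.png',cv2.resize(a[95:275,170:410],None,fx=3.3333,fy=3.3333,interpolation=cv2.INTER_CUBIC))
E
```

```text
(no output)
```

View pics/topc.png

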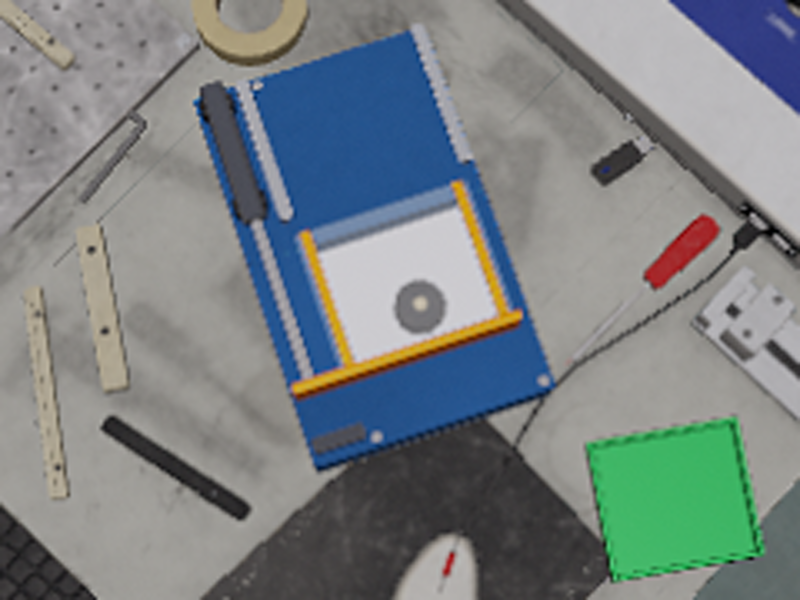

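```bash
python3 - <<'E'
from h import *
C=cam('top')
def P(pts,z): return px2w('top',np.array(pts)/3.33333+[170,95],z,C)
f=lambda n,a:print(n,np.round(a*1e3,1).tolist())
box=P([(317,464),(552,388),(415,27),(197,100)],.042)
f('deck',box)
for a,b in((0,1),(1,2),(2,3),(3,0)):
    d=box[b]-box[a]; print(np.linalg.norm(d), np.degrees(np.arctan2(d[1],d[0])))
f('lip top',P([(293,384),(520,312)],.078))
f('lip base',P([(298,397),(522,326)],.042))
f('stop',P([(316,449),(367,434),(362,425),(313,439)],.052))
f('well far floor/edges',P([(303,235),(455,184)],.046))
f('knob top',P([(420,304)],.038))
bar=P([(77,228),(103,225),(129,385),(103,391)],.014); f('bar',bar); f('barc',bar.mean(0,keepdims=True))
lb=P([(24,289),(43,287),(68,495),(50,498)],.01); print(np.linalg.norm(bar[0]-bar[3]),np.linalg.norm(lb[0]-lb[3]),np.linalg.norm(bar[1]-bar[0]))
d=(bar[0]+bar[1]-bar[2]-bar[3]);print('bar ang',np.degrees(np.arctan2(d[1],d[0])))
f('tray rim',P([(586,443),(736,417),(763,552),(614,580)],.018)); f('trayc',P([(586,443),(736,417),(763,552),(614,580)],.018).mean(0,keepdims=True))
E
```

```text
deck [[469.9, 120.7, 42.0], [521.4, -53.5, 42.0], [806.4, 38.3, 42.0], [752.0, 206.6, 42.0]]
0.1816047762907798 -73.51541057607906
0.2993826001921303 17.84098745649392
0.17696331910352017 107.90822390784264
0.2949118271148572 -163.05093305506605
lip top [[523.3, 135.5, 78.0], [571.4, -29.1, 78.0]]
lip base [[519.9, 133.6, 42.0], [568.7, -33.3, 42.0]]
stop [[479.6, 120.8, 52.0], [489.6, 83.6, 52.0], [496.3, 87.0, 52.0], [487.0, 122.9, 52.0]]
well far floor/edges [[641.7, 127.4, 46.0], [678.2, 12.5, 46.0]]
knob top [[588.3, 41.6, 38.0]]
bar [[661.3, 302.8, 14.0], [663.0, 282.6, 14.0], [537.3, 262.3, 14.0], [533.2, 282.1, 14.0]]
barc [[598.7, 282.5, 14.0]]
0.12970528252397037 0.16318311123189144 0.020276806805815572
bar ang 9.170288406041113
tray rim [[483.2, -79.6, 18.0], [499.5, -194.1, 18.0], [397.4, -208.3, 18.0], [380.5, -95.7, 18.0]]
trayc [[440.2, -144.4, 18.0]]
```

>>> step_arm(
  rows=[
    [0.575, -0.605, -0.06, 0, 0, 0.164],
    [0.575, -0.605, -0.06, 0, 0, 0.164],
    [0.575, -0.605, -0.06, 0, 0, 0.164],
    [0.575, -0.605, -0.06, 0, 0, 0.164],
    [0.575, -0.605, -0.06, 0, 0, 0.164],
  ],
  jaw=0,
)

```text
clock: 0.52
tcp_pos: [0.3792, 0.4802, 0.2298]
orientation: [0.261, -3.13, 0.001]
contact_force: [1.1, 0.3, -0.4]
grip_width: 0.0854
gripper_force: 0.0
```

>>> step_arm(
  rows=[
    [0.33, -0.35, -0.03, 0, 0, 0],
    [0.33, -0.35, -0.03, 0, 0, 0],
    [0.33, -0.35, -0.03, 0, 0, 0],
    [0.33, -0.35, -0.03, 0, 0, 0],
    [0.33, -0.35, -0.03, 0, 0, 0],
  ],
)

```text
clock: 0.93
tcp_pos: [0.5218, 0.3289, 0.217]
orientation: [0.25, -3.131, 0.0]
contact_force: [0.2, 0.4, -0.3]
grip_width: 0.0853
gripper_force: 0.0
```

>>> step_arm(
  rows=[
    [0.1, -0.1, 0, 0, 0, 0],
    [0.1, -0.1, 0, 0, 0, 0],
    [0.1, -0.1, 0, 0, 0, 0],
    [0.1, -0.1, 0, 0, 0, 0],
    [0.1, -0.1, 0, 0, 0, 0],
  ],
)

```text
clock: 1.35
tcp_pos: [0.5805, 0.271, 0.2169]
orientation: [0.249, -3.131, -0.0]
contact_force: [0.0, 0.2, -0.3]
grip_width: 0.0852
gripper_force: 0.0
```

```bash
python3 - <<'E'
from h import *
o=r.get_obs();print(o['clock'],o['tcp_pos'],o['orientation'],o['joints'].round(2))
a=save('wrist','pics/w1.png')
C=cam('wrist')
print(w2px('wrist',[[.5987,.2825,.014],[.5558,.125,.042],[.5332,.2821,.014],[.663,.2826,.014]],C))
E
```

```text
1.35 [0.58049012 0.27096162 0.21689053] [ 2.49217495e-01 -3.13052890e+00 -3.05415900e-04] [-0.57  0.45  0.05  1.67 -0.03  1.02  1.22]
[[292.26508329 204.32699199]
 [132.14896888 141.74614765]
 [302.62463096 142.14868631]
 [282.82138549 259.37985725]]
```

View pics/w1.png

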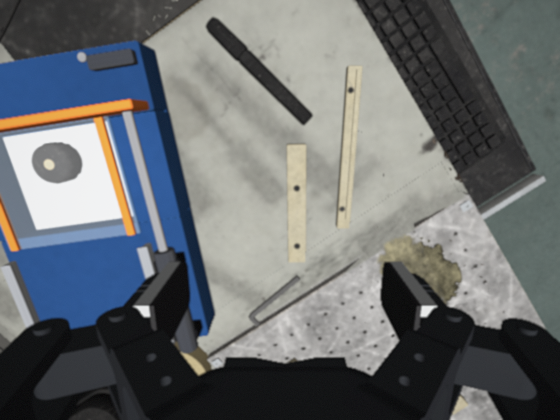

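```bash
python3 - <<'E'
from h import *
C=cam('wrist')
P=lambda p,z:px2w('wrist',p,z,C)
f=lambda n,a:print(n,np.round(a*1e3,1).tolist())
b=P([(287,144),(307,144),(305,262),(288,262)],.014);f('bar',b);print(b.mean(0),np.linalg.norm(b[0]-b[3]));d=b[2]+b[3]-b[0]-b[1];print(np.degrees(np.arctan2(d[1],d[0])))
f('deck NL',P([(142,42),(212,325)],[.042,.042]));f('stop face',P([(94,71),(135,66)],.052))
f('lip base',P([(0,120),(135,100)],.06)) ;f('lip front top',P([(0,119),(146,100)],.078))
f('lip back top',P([(0,130),(147,109)],.078))
f('knob',P([(57,161)],.038))
E
python3 - <<'E'
import cv2
a=cv2.imread('pics/w1.png')[30:180,0:200]
cv2.imwrite('pics/w1c.png',cv2.resize(a,None,fx=4,fy=4,interpolation=cv2.INTER_CUBIC))
E
```

```text
bar [[537.5, 266.9, 14.0], [534.3, 286.8, 14.0], [662.2, 307.5, 14.0], [665.2, 288.8, 14.0]]
[0.59981363 0.28750303 0.014     ] 0.12959110799201354
9.482595741459239
deck NL [[470.2, 130.4, 42.0], [739.3, 216.9, 42.0]]
stop face [[500.2, 95.4, 52.0], [490.9, 129.7, 52.0]]
lip base [[552.4, 19.5, 60.0], [518.1, 134.3, 60.0]]
lip front top [[549.1, 34.8, 78.0], [516.4, 150.8, 78.0]]
lip back top [[557.9, 34.1, 78.0], [523.0, 151.9, 78.0]]
knob [[585.8, 52.6, 38.0]]
```

View pics/w1c.png

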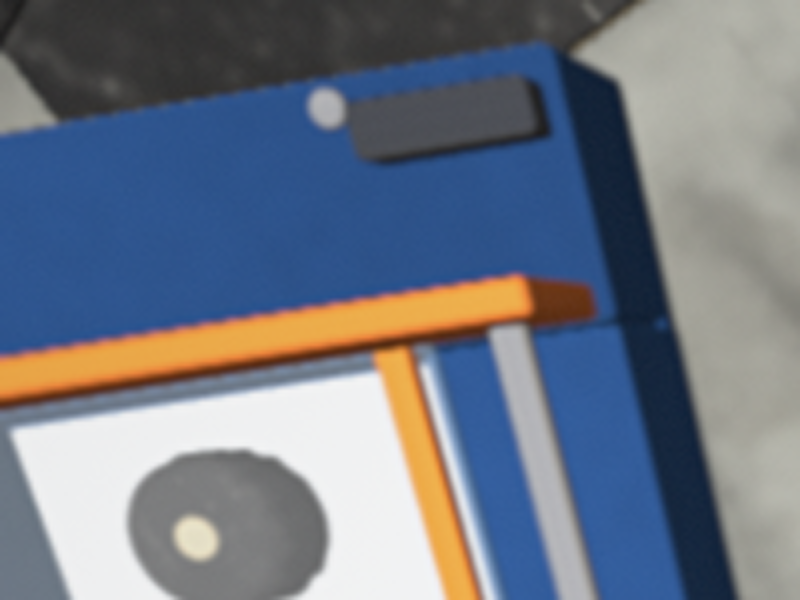

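The wrist view shows the bar upright in the picture at column 296, rows 144–262, so it is lined up with the jaws. It centres at (0.600, 0.2875). Next I descend and grasp.

>>> step_arm(
  rows=[
    [0.032, 0.028, -0.1, 0, 0, 0.002],
    [0.032, 0.028, -0.18, 0, 0, 0.002],
    [0.032, 0.028, -0.25, 0, 0, 0.002],
    [0.032, 0.028, -0.28, 0, 0, 0.002],
    [0.032, 0.028, -0.28, 0, 0, 0.002],
  ],
)

```text
clock: 1.82
tcp_pos: [0.5937, 0.2878, 0.0416]
orientation: [0.265, -3.118, 0.006]
contact_force: [-1.4, 0.2, -0.6]
grip_width: 0.0852
gripper_force: 0.0
```

```bash
python3 - <<'E'
from h import *
o=r.get_obs();print(o['clock'],o['tcp_pos'],o['orientation'])
save('wrist','pics/w2.png');print(w2px('wrist',[[.5998,.2875,.014]]))
E
```

```text
1.8167 [0.59369126 0.28777465 0.04160418] [ 0.2651484  -3.11810012  0.00643415]
[[283.85278323 260.61287637]]
```

View pics/w2.png

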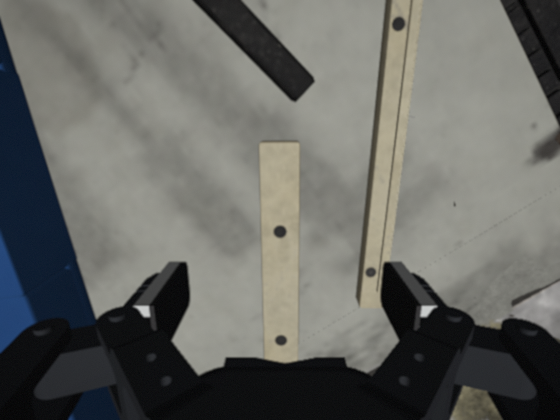

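```bash
python3 - <<'E'
from h import *
o=r.get_obs();C=cam('wrist');M=R.from_rotvec(o['orientation'])
for n,p in (('bar near end L/R',[(260,142),(299,142)]),('low L/R',[(264,340),(298,340)]),('longbar',[(359,305),(378,305),(389,25),(413,25)])):
    W=px2w('wrist',p,.014 if 'long' not in n else .009,C); print(n,W.round(4).tolist(),((W-o['tcp_pos'])@M.as_matrix()).round(4)[:,:2].tolist())
print(M.as_matrix().round(3))
E
```

```text
bar near end L/R [[0.5405, 0.2658, 0.014], [0.5373, 0.2844, 0.014]] [[0.0574, -0.0126], [0.0573, 0.0063]]
low L/R [[0.6507, 0.2845, 0.014], [0.6474, 0.3038, 0.014]] [[-0.0544, -0.0127], [-0.0544, 0.0068]]
longbar [[0.6221, 0.3349, 0.009], [0.6203, 0.3457, 0.009], [0.479, 0.3158, 0.009], [0.4772, 0.3266, 0.009]] [[-0.0348, 0.0418], [-0.0348, 0.0527], [0.1095, 0.047], [0.1095, 0.058]]
[[-0.986 -0.168 -0.009]
 [-0.168  0.986 -0.004]
 [ 0.01  -0.002 -1.   ]]
```

The long bar lies where the right finger would come down, so I close the jaws partway before descending.

>>> step_arm(
  rows=[
    [0.004, -0.003, 0, 0, 0, 0],
    [0.004, -0.003, 0, 0, 0, 0],
    [0.004, -0.003, 0, 0, 0, 0],
    [0.004, -0.003, 0, 0, 0, 0],
    [0.004, -0.003, 0, 0, 0, 0],
  ],
  jaw=0.5,
  squeeze=30,
)

```text
clock: 2.28
tcp_pos: [0.6035, 0.2863, 0.0515]
orientation: [-0.26, 3.128, 0.002]
contact_force: [0.5, 0.3, -0.5]
grip_width: 0.043
gripper_force: 0.0
```

>>> step_arm(
  rows=[
    [0, 0, -0.02, 0, 0, 0],
    [0, 0, -0.04, 0, 0, 0],
    [0, 0, -0.056, 0, 0, 0],
    [0, 0, -0.056, 0, 0, 0],
    [0, 0, -0.056, 0, 0, 0],
  ],
)

```text
clock: 2.7
tcp_pos: [0.6017, 0.2854, 0.0144]
orientation: [0.26, -3.129, 0.002]
contact_force: [0.5, 0.1, 0.6]
grip_width: 0.0428
gripper_force: 0.0
```

>>> step_arm(
  rows=[
    [0, 0, 0, 0, 0, 0],
    [0, 0, 0, 0, 0, 0],
    [0, 0, 0, 0, 0, 0],
    [0, 0, 0, 0, 0, 0],
    [0, 0, 0, 0, 0, 0],
  ],
  jaw=1,
  squeeze=40,
)

```text
clock: 3.12
tcp_pos: [0.6026, 0.2859, 0.016]
orientation: [-0.26, 3.131, 0.0]
contact_force: [-0.2, 0.5, 1.2]
grip_width: 0.0186
gripper_force: 40.3
```

>>> step_arm(
  rows=[
    [0, 0, 0.05, 0, 0, 0],
    [0, 0, 0.1, 0, 0, 0.0],
    [-0.06, -0.05, 0.16, 0, 0, 0.02],
    [-0.11, -0.1, 0.22, 0, 0, 0.042],
    [-0.17, -0.14, 0.25, 0, 0, 0.042],
  ],
)

```text
clock: 3.53
tcp_pos: [0.5256, 0.2201, 0.1503]
orientation: [-0.471, 3.103, 0.001]
contact_force: [0.7, -0.9, 0.7]
grip_width: 0.0187
gripper_force: 40.2
```

>>> step_arm(
  rows=[
    [0, 0, 0, 0, 0, 0],
    [0, 0, 0, 0, 0, 0],
    [0, 0, 0, 0, 0, 0],
    [0, 0, 0, 0, 0, 0],
  ],
)

```text
clock: 3.87
tcp_pos: [0.5255, 0.2214, 0.1478]
orientation: [0.467, -3.107, -0.0]
contact_force: [0.2, -0.8, -0.8]
grip_width: 0.0185
gripper_force: 40.2
```

```bash
python3 - <<'E'
from h import *
o=r.get_obs();print(o['clock'],o['tcp_pos'],o['orientation'],o['gripper_force'],o['contact_force'],o['joints'].round(2))
im=save('wrist','pics/w3.png');np.save('w3C.npy',cam('wrist')[2])
cv2.imwrite('pics/w3b.png',cv2.resize(im[...,::-1],(800,600),interpolation=cv2.INTER_CUBIC))
E
```

```text
3.8667 [0.52551078 0.22137291 0.14779155] [ 4.66727278e-01 -3.10657325e+00 -3.82065832e-04] 40.157625675201416 [ 0.16620761 -0.75104143 -0.8080716 ] [-0.51  0.42  0.    1.9  -0.    0.82  1.36]
```

View pics/w3b.png

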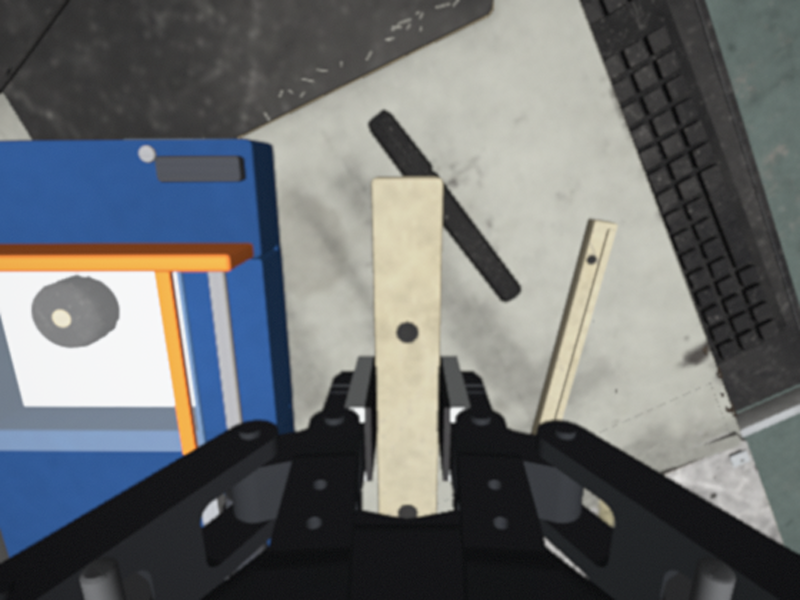

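```bash
python3 - <<'E'
from h import *
o=r.get_obs();K,k,_=cam('wrist');C=(K,k,np.load('w3C.npy'));M=R.from_rotvec(o['orientation']).as_matrix()
def P(n,p,z):
    W=px2w('wrist',np.array(p)*.7,z,C); print(n,(W*1e3).round(1).tolist(),'tool',((W-o['tcp_pos'])@M*1e3).round(1)[:,:2].tolist());return W
b=P('bar end',[(373,178),(443,178)],o['tcp_pos'][2]-.002)
s=P('stop far edge',[(158,181),(242,180)],.052)
l=P('lip top front',[(20,258),(230,255)],.078)
P('lip base front',[(20,245),(250,245)],.042)
e=P('deck left edge',[(249,140),(278,410)],.042)
P('near edge',[(0,143),(249,140)],.042)
P('well left edge floor plate',[(175,275),(198,440)],.042)
P('knob top/bottom',[(75,312)],.038)
for a in (s,l,e): d=a[1]-a[0]; print(np.degrees(np.arctan2(d[1],d[0])))
E
```

```text
bar end [[464.9, 192.4, 145.5], [459.3, 210.7, 145.5]] tool [[66.3, -9.9], [66.3, 9.2]]
stop far edge [[499.8, 90.1, 52.0], [487.8, 128.1, 52.0]] tool [[63.0, -117.9], [63.3, -78.1]]
lip top front [[545.3, 49.5, 78.0], [517.1, 137.8, 78.0]] tool [[31.4, -170.1], [32.5, -77.4]]
lip base front [[554.0, 21.6, 42.0], [519.5, 135.2, 42.0]] tool [[31.3, -199.4], [30.9, -80.7]]
deck left edge [[469.7, 124.3, 42.0], [607.3, 169.4, 42.0]] tool [[81.6, -76.4], [-63.1, -73.8]]
near edge [[506.0, 8.4, 42.0], [469.7, 124.3, 42.0]] tool [[81.1, -197.9], [81.6, -76.4]]
well left edge floor plate [[546.4, 100.9, 42.0], [640.0, 129.3, 42.0]] tool [[15.3, -121.3], [-82.5, -121.7]]
knob top/bottom [[584.3, 50.2, 38.0]] tool [[-6.1, -181.0]]
107.5007187529455
107.74762948464468
18.14803905612566
```

>>> step_arm(
  rows=[
    [-0.04, -0.07, 0, 0, 0, 0],
    [-0.085, -0.14, 0, 0, 0, 0],
    [-0.129, -0.21, 0, 0, 0, 0],
    [-0.129, -0.21, -0.06, 0, 0, 0],
    [-0.129, -0.21, -0.1, 0, 0, 0],
  ],
)

```text
clock: 4.33
tcp_pos: [0.4453, 0.09, 0.0871]
orientation: [0.458, -3.106, 0.003]
contact_force: [-0.4, 0.2, -0.7]
grip_width: 0.0188
gripper_force: 40.2
```

>>> step_arm(
  rows=[
    [0, 0, 0, 0, 0, 0],
    [0, 0, 0, 0, 0, 0],
    [0, 0, 0, 0, 0, 0],
    [0, 0, 0, 0, 0, 0],
  ],
)

```text
clock: 4.67
tcp_pos: [0.4495, 0.096, 0.0894]
orientation: [-0.468, 3.104, 0.001]
contact_force: [0.5, -0.1, -0.7]
grip_width: 0.0188
gripper_force: 40.2
```

>>> step_arm(
  rows=[
    [0, 0, -0.022, 0, 0, 0],
    [0.03, 0.009, -0.022, 0, 0, 0],
    [0.06, 0.018, -0.022, 0, 0, 0],
    [0.09, 0.027, -0.022, 0, 0, 0],
    [0.12, 0.037, -0.022, 0, 0, 0],
  ],
  squeeze=60,
)

```text
clock: 5.08
tcp_pos: [0.5165, 0.1163, 0.0746]
orientation: [0.466, -3.098, 0.002]
contact_force: [-9.3, -3.9, 0.4]
grip_width: 0.0181
gripper_force: 64.4
```

>>> step_arm(
  rows=[
    [0.03, 0.009, 0, 0, 0, 0],
    [0.055, 0.017, 0, 0, 0, 0],
    [0.077, 0.023, 0, 0, 0, 0],
    [0.077, 0.023, 0, 0, 0, 0],
    [0.077, 0.023, 0, 0, 0, 0],
  ],
)

```text
clock: 5.5
tcp_pos: [0.565, 0.1311, 0.075]
orientation: [0.467, -3.104, -0.0]
contact_force: [-4.7, 0.6, -1.1]
grip_width: 0.0184
gripper_force: 64.1
```

```bash
python3 - <<'E'
from h import *
o=r.get_obs();print(o['clock'],o['tcp_pos'],o['orientation'],o['gripper_force'],o['contact_force'],o['joints'].round(2))
im=save('wrist','pics/w4.png');np.save('w4C.npy',cam('wrist')[2])
s=save('side','pics/s4.png')[150:270,120:300]
a=cv2.resize(im[...,::-1],(480,360));b=cv2.resize(s[...,::-1],(540,360),interpolation=cv2.INTER_CUBIC)
cv2.imwrite('pics/v4.png',np.hstack([im[...,::-1][60:,:400],b[:,100:500]]))
E
```

```text
5.5 [0.56495651 0.13109649 0.07498952] [ 4.67128041e-01 -3.10446646e+00 -3.48466992e-05] 64.08376693725586 [-4.693914    0.63067174 -1.10899969] [-0.35  0.54  0.02  1.92 -0.02  0.69  1.55]
```

View pics/v4.png

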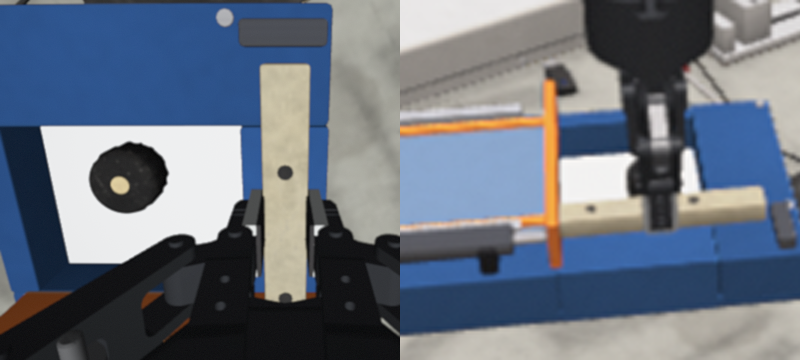

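```bash
python3 - <<'E'
from h import *
o=r.get_obs();K,k,_=cam('wrist');C=(K,k,np.load('w4C.npy'));M=R.from_rotvec(o['orientation']).as_matrix()
def P(n,p,z):
    W=px2w('wrist',np.array(p)+[0,60],z,C); print(n,(W*1e3).round(1).tolist(),'tool',((W-o['tcp_pos'])@M*1e3).round(1)[:,:2].tolist())
P('bar',[(260,65),(309,65),(265,290),(305,290)],.072)
P('stop',[(240,44),(326,46)],.052)
P('deck edge',[(331,20),(330,100)],.042)
P('knob',[(129,175)],.036)
P('well',[(0,126),(243,126)],.042)
E
```

```text
bar [[504.4, 101.6, 72.0], [498.8, 120.0, 72.0], [604.8, 132.5, 72.0], [599.2, 151.0, 72.0]] tool [[66.0, -10.3], [66.0, 8.9], [-39.1, -10.3], [-39.1, 9.0]]
stop [[499.1, 89.3, 52.0], [488.7, 126.2, 52.0]] tool [[74.6, -20.5], [73.7, 17.8]]
deck edge [[476.4, 125.7, 42.0], [511.8, 137.5, 42.0]] tool [[85.6, 21.0], [48.3, 21.8]]
knob [[583.6, 46.2, 36.0]] tool [[6.6, -86.6]]
well [[573.6, -19.8, 42.0], [537.1, 99.6, 42.0]] tool [[35.6, -146.7], [35.2, -21.9]]
```

The bar is over the strip, about 8 mm clear of the stop, with the hatch pushed back. I lower it, then ease back toward the stop.

>>> step_arm(
  rows=[
    [0, 0, -0.009, 0, 0, 0],
    [0, 0, -0.018, 0, 0, 0],
    [0, 0, -0.025, 0, 0, 0],
    [0, 0, -0.028, 0, 0, 0],
    [0, 0, -0.028, 0, 0, 0],
  ],
)

```text
clock: 6.02
tcp_pos: [0.5655, 0.1303, 0.0583]
orientation: [0.466, -3.106, 0.0]
contact_force: [-5.4, -0.6, -0.4]
grip_width: 0.0183
gripper_force: 64.5
```

>>> step_arm(
  rows=[
    [-0.004, -0.0012, 0, 0, 0, 0],
    [-0.008, -0.0025, 0, 0, 0, 0],
    [-0.012, -0.0037, 0, 0, 0, 0],
    [-0.012, -0.0037, 0, 0, 0, 0],
  ],
)

```text
clock: 6.35
tcp_pos: [0.5584, 0.1282, 0.0585]
orientation: [-0.466, 3.107, -0.0]
contact_force: [-4.0, -0.7, -0.2]
grip_width: 0.0182
gripper_force: 64.3
```

>>> step_arm(
  rows=[
    [0, 0, 0, 0, 0, 0],
    [0, 0, 0, 0, 0, 0],
    [0, 0, 0, 0, 0, 0],
    [0, 0, 0, 0, 0, 0],
    [0, 0, 0, 0, 0, 0],
  ],
  jaw=0.45,
)

```text
clock: 6.77
tcp_pos: [0.5594, 0.1286, 0.0586]
orientation: [-0.466, 3.106, 0.0]
contact_force: [0.0, 0.7, 0.6]
grip_width: 0.0467
gripper_force: 0.0
```

>>> step_arm(
  rows=[
    [0, 0, 0.04, 0, 0, 0],
    [0, 0, 0.08, 0, 0, 0],
    [0, 0, 0.13, 0, 0, 0],
    [0, 0, 0.13, 0, 0, 0],
    [0, 0, 0.13, 0, 0, 0],
  ],
)

```text
clock: 7.18
tcp_pos: [0.5602, 0.1288, 0.1382]
orientation: [-0.465, 3.102, 0.001]
contact_force: [-0.5, -0.3, 0.2]
grip_width: 0.0471
gripper_force: 0.0
```

```bash
python3 - <<'E'
from h import *
o=r.get_obs();print(o['clock'],o['tcp_pos'],o['orientation'],o['gripper_force'],o['contact_force'],o['joints'].round(2))
im=save('wrist','pics/w5.png');np.save('w5C.npy',cam('wrist')[2])
s=save('side','pics/s5.png')[150:270,120:300]
b=cv2.resize(s[...,::-1],(540,360),interpolation=cv2.INTER_CUBIC)
cv2.imwrite('pics/v5.png',np.hstack([im[...,::-1][60:,:400],b[:,100:500]]))
E
```

```text
7.1833 [0.56024425 0.12879748 0.13821669] [-4.65097600e-01  3.10245898e+00  1.30841099e-03] 0.0 [-0.45768438 -0.2742112   0.23651148] [-0.36  0.44  0.03  1.9  -0.02  0.8   1.55]
```

View pics/v5.png

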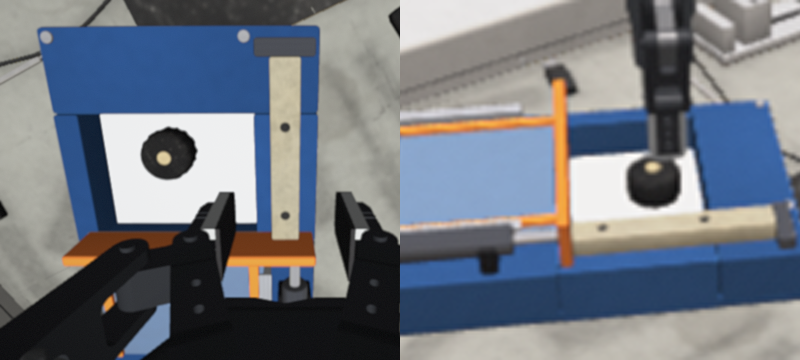

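```bash
python3 - <<'E'
from h import *
o=r.get_obs();K,k,_=cam('wrist');C=(K,k,np.load('w5C.npy'));M=R.from_rotvec(o['orientation']).as_matrix()
def P(n,p,z):
    W=px2w('wrist',np.array(p)+[0,60],z,C); print(n,(W*1e3).round(1).tolist(),'tool',((W-o['tcp_pos'])@M*1e3).round(1)[:,:2].tolist())
P('dot',[(163,158)],.038)
P('silh top z.03',[(168,153)],.028)
P('silh L/R bottom',[(141,152),(197,152)],.030)
P('well deck corners near',[(53,113),(256,113)],.042)
P('well floor corners',[(101,113),(254,113),(257,223),(116,223)],.012)
P('bar',[(271,57),(298,57),(273,238),(299,238)],.056)
P('lip base',[(75,235),(310,240)],.046)
E
```

```text
dot [[588.2, 42.7, 38.0]] tool [[-3.4, -90.5]]
silh top z.03 [[587.3, 42.8, 28.0]] tool [[-2.6, -90.2]]
silh L/R bottom [[591.7, 23.5, 30.0], [579.3, 64.3, 30.0]] tool [[-1.2, -109.9], [-1.2, -67.3]]
well deck corners near [[576.5, -36.4, 42.0], [535.2, 99.5, 42.0]] tool [[30.9, -162.7], [30.6, -20.7]]
well floor corners [[576.6, -19.0, 12.0], [541.4, 96.9, 12.0], [633.8, 125.1, 12.0], [670.0, 7.2, 12.0]] tool [[25.7, -146.1], [25.4, -25.0], [-71.2, -25.1], [-71.3, -148.5]]
bar [[496.0, 99.5, 56.0], [491.1, 115.5, 56.0], [617.6, 136.5, 56.0], [612.0, 154.7, 56.0]] tool [[68.0, -9.2], [68.0, 7.5], [-59.0, -9.5], [-59.1, 9.5]]
lip base [[665.9, -8.1, 46.0], [616.9, 165.5, 46.0]] tool [[-62.8, -161.9], [-67.0, 18.4]]
```

The bar is clamped between the stop and the lip and the well is open. The knob's dot is at (163,158) in the crop, which puts the knob at (0.588, 0.043). Next I fetch it.

>>> step_arm(
  rows=[
    [0.023, -0.07, 0, 0, 0, 0],
    [0.046, -0.143, 0, 0, 0, 0],
    [0.046, -0.143, 0, 0, 0, 0],
    [0.046, -0.143, -0.04, 0, 0, 0],
    [0.046, -0.143, -0.08, 0, 0, 0],
  ],
  jaw=0.25,
)

```text
clock: 7.7
tcp_pos: [0.5871, 0.0408, 0.0876]
orientation: [-0.461, 3.106, -0.001]
contact_force: [-0.2, 0.2, -0.4]
grip_width: 0.064
gripper_force: 0.0
```

>>> step_arm(
  rows=[
    [0, 0, 0, 0, 0, 0],
    [0, 0, -0.035, 0, 0, 0],
    [0, 0, -0.07, 0, 0, 0],
    [0, 0, -0.103, 0, 0, 0],
    [0, 0, -0.103, 0, 0, 0],
  ],
)

```text
clock: 8.12
tcp_pos: [0.5833, 0.0425, 0.0231]
orientation: [0.466, -3.1, -0.0]
contact_force: [-0.7, -0.3, -0.3]
grip_width: 0.0637
gripper_force: 0.0
```

>>> step_arm(
  rows=[
    [0, 0, 0, 0, 0, 0],
    [0, 0, 0, 0, 0, 0],
    [0, 0, 0, 0, 0, 0],
    [0, 0, 0, 0, 0, 0],
    [0, 0, 0, 0, 0, 0],
  ],
  jaw=1,
  squeeze=30,
)

```text
clock: 8.53
tcp_pos: [0.5872, 0.0427, 0.0278]
orientation: [-0.465, 3.105, 0.0]
contact_force: [-0.3, -0.1, 4.6]
grip_width: 0.0382
gripper_force: 30.5
```

>>> step_arm(
  rows=[
    [0, 0, 0.03, 0, 0, 0],
    [0, 0, 0.08, 0, 0, 0],
    [0, 0, 0.14, 0, 0, 0],
    [0, 0, 0.2, 0, 0, 0],
    [0, 0, 0.2, 0, 0, 0],
  ],
)

```text
clock: 8.95
tcp_pos: [0.5907, 0.0429, 0.1541]
orientation: [-0.463, 3.095, 0.0]
contact_force: [1.3, 0.3, -0.2]
grip_width: 0.0381
gripper_force: 30.4
```

>>> step_arm(
  rows=[
    [-0.045, -0.057, 0, 0, 0, 0],
    [-0.09, -0.114, 0, 0, 0, 0],
    [-0.135, -0.171, 0, 0, 0, 0],
    [-0.18, -0.228, 0, 0, 0, 0],
    [-0.22, -0.28, 0, 0, 0, 0],
  ],
)

```text
clock: 9.37
tcp_pos: [0.4562, -0.1224, 0.1469]
orientation: [-0.466, 3.106, -0.0]
contact_force: [0.9, -1.1, -0.0]
grip_width: 0.0382
gripper_force: 30.4
```

>>> step_arm(
  rows=[
    [-0.025, -0.03, 0, 0, 0, 0],
    [-0.025, -0.03, 0, 0, 0, 0],
    [-0.025, -0.03, 0, 0, 0, 0],
    [-0.025, -0.03, 0, 0, 0, 0],
  ],
)

```text
clock: 9.7
tcp_pos: [0.4435, -0.1386, 0.1469]
orientation: [-0.466, 3.105, 0.0]
contact_force: [0.2, 0.7, -0.5]
grip_width: 0.0388
gripper_force: 30.4
```

```bash
python3 - <<'E'
from h import *
o=r.get_obs();print(o['clock'],o['tcp_pos'],o['orientation'],o['gripper_force'],o['contact_force'],o['joints'].round(2))
im=save('wrist','pics/w6.png')
hsv=cv2.cvtColor(im,cv2.COLOR_RGB2HSV);m=cv2.inRange(hsv,(45,120,60),(75,255,255))
c=max(cv2.findContours(m,0,2)[0],key=cv2.contourArea);print(cv2.boxPoints(cv2.minAreaRect(c)))
s=save('side','pics/s6.png')[130:280,120:360]
cv2.imwrite('pics/v6.png',np.hstack([im[...,::-1][60:,:400],cv2.resize(s[...,::-1],(400,360))]))
E
```

```text
9.7 [ 0.44347777 -0.13864208  0.14692518] [-4.66429354e-01  3.10521109e+00  4.24789011e-05] 30.36014654673636 [ 0.17832314  0.72389315 -0.54979108] [ 0.08  0.27  0.1   2.14 -0.04  0.73  2.08]
[[196.6308  246.01706]
 [217.4732  122.18856]
 [363.06146 146.69351]
 [342.21906 270.522  ]]
```

View pics/v6.png

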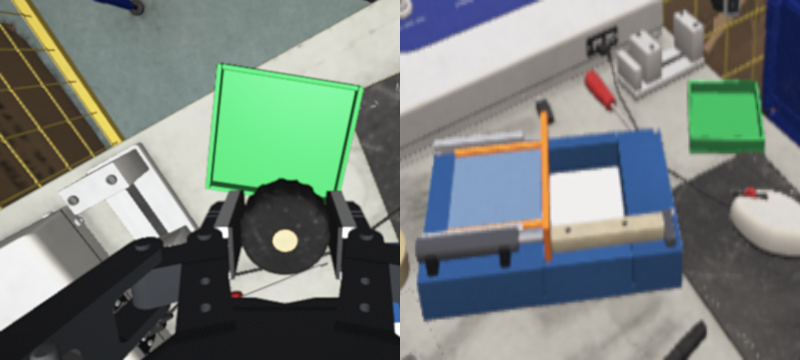

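```bash
python3 - <<'E'
from h import *
W=px2w('wrist',np.array([(220,65),(361,86),(207,188)])+[0,60],.018)
print(W.round(4),(W[1]+W[2])/2,np.linalg.norm(W[1]-W[0]),np.linalg.norm(W[2]-W[0]))
E
```

```text
[[ 0.3987 -0.2049  0.018 ]
 [ 0.3817 -0.0956  0.018 ]
 [ 0.5011 -0.1909  0.018 ]] [ 0.44138087 -0.14324638  0.018     ] 0.11059367481459301 0.10334481053308896
```

>>> step_arm(
  rows=[
    [-0.003, -0.008, -0.05, 0, 0, 0],
    [-0.003, -0.008, -0.1, 0, 0, 0],
    [-0.003, -0.008, -0.15, 0, 0, 0],
    [-0.003, -0.008, -0.18, 0, 0, 0],
    [-0.003, -0.008, -0.19, 0, 0, 0],
  ],
)

```text
clock: 10.22
tcp_pos: [0.4399, -0.1424, 0.0298]
orientation: [0.469, -3.102, -0.003]
contact_force: [1.2, 0.7, -0.0]
grip_width: 0.0384
gripper_force: 30.4
```

>>> step_arm(
  rows=[
    [0, 0, -0.005, 0, 0, 0],
    [0, 0, -0.01, 0, 0, 0],
    [0, 0, -0.015, 0, 0, 0],
    [0, 0, -0.019, 0, 0, 0],
    [0, 0, -0.02, 0, 0, 0],
  ],
)

```text
clock: 10.63
tcp_pos: [0.4413, -0.1441, 0.021]
orientation: [-0.466, 3.106, -0.001]
contact_force: [0.4, -1.0, -0.5]
grip_width: 0.0383
gripper_force: 30.4
```

>>> step_arm(
  rows=[
    [0, 0, 0, 0, 0, 0],
    [0, 0, 0, 0, 0, 0],
  ],
)

```text
clock: 10.8
tcp_pos: [0.441, -0.1442, 0.0209]
orientation: [-0.466, 3.106, -0.0]
contact_force: [0.3, 0.2, -0.4]
grip_width: 0.0383
gripper_force: 30.4
```

No contact force shows yet, so I lower about 1 mm more, release and rise.

>>> step_arm(
  rows=[
    [0, 0, -0.002, 0, 0, 0],
    [0, 0, -0.002, 0, 0, 0],
    [0, 0, -0.002, 0, 0, 0],
  ],
)

```text
clock: 11.05
tcp_pos: [0.4412, -0.1442, 0.0201]
orientation: [-0.465, 3.106, -0.0]
contact_force: [-2.4, 1.1, 10.3]
grip_width: 0.0383
gripper_force: 31.2
```

>>> step_arm(
  rows=[
    [0, 0, 0, 0, 0, 0],
    [0, 0, 0, 0, 0, 0],
    [0, 0, 0, 0, 0, 0],
    [0, 0, 0, 0, 0, 0],
  ],
  jaw=0.35,
)

```text
clock: 11.38
tcp_pos: [0.4407, -0.144, 0.0193]
orientation: [0.466, -3.107, -0.0]
contact_force: [-0.1, -0.2, -0.1]
grip_width: 0.0557
gripper_force: 0.0
```

>>> step_arm(
  rows=[
    [0, 0, 0.03, 0, 0, 0],
    [0, 0, 0.08, 0, 0, 0],
    [0, 0, 0.14, 0, 0, 0],
    [0, 0, 0.2, 0, 0, 0],
    [0, 0, 0.22, 0, 0, 0],
  ],
)

```text
clock: 11.8
tcp_pos: [0.4428, -0.1447, 0.1556]
orientation: [-0.464, 3.101, -0.003]
contact_force: [0.5, -0.6, 0.2]
grip_width: 0.0555
gripper_force: 0.0
```

>>> step_arm(
  rows=[
    [0, 0, 0, 0, 0, 0],
    [0, 0, 0, 0, 0, 0],
    [0, 0, 0, 0, 0, 0],
  ],
)

```text
clock: 12.05
tcp_pos: [0.44, -0.1438, 0.1504]
orientation: [0.466, -3.105, -0.001]
contact_force: [-0.6, -0.1, -0.5]
grip_width: 0.0553
gripper_force: 0.0
```

```bash
python3 - <<'E'
from h import *
o=r.get_obs();print(o['clock'],o['tcp_pos'],o['gripper_force'])
im=save('wrist','pics/w7.png')
s=save('side','pics/s7.png')[130:280,120:360]
cv2.imwrite('pics/v7.png',np.hstack([im[...,::-1][60:,:400],cv2.resize(s[...,::-1],(400,360))]))
E
```

```text
12.05 [ 0.43998867 -0.14382895  0.15040421] 0.0
```

View pics/v7.png

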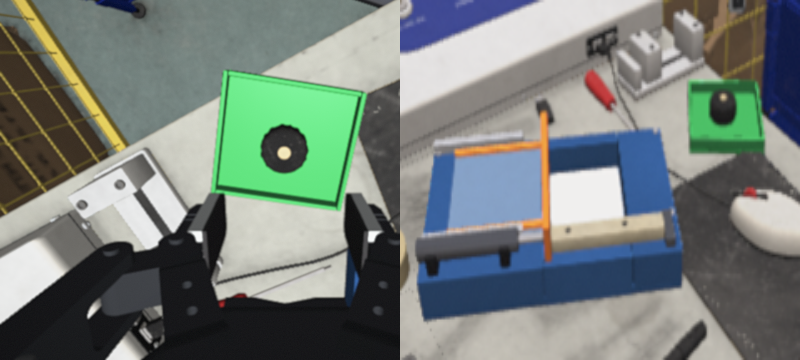

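The knob stands upright near the middle of the tray, around (284,150) in the crop. The bar is still clamped and the hatch is still propped.

```bash
python3 -c "
from bench import r
print(r.hand_in())"
```

```text
the job is handed in; nothing more can be done
None
```

The hatch is propped open by the short bar, the knob stands upright in the green tray, and the job was handed in at about 12 s of the 48 s allowed; the hand-in returned no verdict.

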